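# Start up the laser cutter from its bench console

### The arm

A 6-joint arm with a two-finger parallel gripper is mounted at the origin on the work surface. World frame = base frame: x ahead of the robot, y to its left, z up, the work surface at z = 0. Lengths are in mm, angles in rad, forces in N, time in s.
With the tool pointing down it reaches from about 325 to 775 mm from the base axis. Payload 5.5 kg.
Tool frame: the origin (TCP) lies on the centre line of the jaws, within the pads' length; the fingertips stand 19 mm ahead of it and the grasp point (between the pads) is the TCP; z points along the fingers, y is the line along which they close (so a half turn about z gives the same grasp; the last joint's range is limited). The gripper opens to 88 mm and grips with 3 to 60 N. Pads are 20 mm wide; open, the fingers measure 115 mm over their backs; the gripper's body (75 mm by 178 mm) begins 61 mm behind the grasp point.
Start: joints at [-1.389, 0.091, 1.231, -0, 1.82, -0.057], TCP at [141.921, -582.988, 241.631] pointing down, gripper open.
Joint ranges: [-2.87, 2.87], [-0.86, 2.18], [0.17, 2.46], [-1.51, 4.65], [0.06, 2.69], [-2.65, 2.65]. Speed limits (rad/s): [2.57, 2.57, 3.01, 3.14, 3.14, 3.14].

### API

Orientations are given as a unit quaternion [x, y, z, w].
In Python, from station import ctrl, optics gives the robot as it stands. The module is installed in compiled form; this text tells all that it offers.
- The arm moves only by the tool drive_tool, never from a script. Its argument "moves" is a list of rows, each a list of 5 numbers: the gripper's target within -1 to 1 (shut at 1, half-way at 0, fully open at -1), then the shift along the tool's x, y, z in m, then the turn about the tool's z in degrees. A call has 1 to 12 rows; each row is the pose to reach, as a shift and turn from the pose commanded when the call began, along the tool's axes at that moment; what a row does not reach only later rows make up. A row lasts 1/8 s, in which the tool goes at most 62.5 mm and 10.7 degrees, less where a joint would pass 70% of its speed; a pose out of reach is approached as far as the arm can. A call with a gripper value outside its range is refused whole. The fingers move at their own pace and stop on an object; the grip force is fixed at half the most. Time passes only in rows, so rows that repeat a pose let the fingers close. It gives the time, the measured TCP pose, the force, the opening and the grip force at its end, in the units of the state.
- ctrl.get_obs(): the state, without advancing time (a new reading comes with each control period).
- optics.capture(name): name is "scene" or "top" or "wrist"; returns the picture (420x560x3 uint8, red, green, blue); there is no depth.
- optics.camera_model(name): a dict with "vertical_fov" (degrees; the focal length in pixels is half the picture's height over the tangent of half this angle, whatever the lens; pixels are square), "cx", "cy" (the principal point, pixels), "extrinsics" (4x4, takes a point from world to camera coordinates); the wrist camera has in their place "mount" (4x4, takes a point from camera to tool coordinates, whose origin is the TCP and whose axes are the flange's). Camera axes: x right, y up, looking along -z (the intrinsics and any distortion apply to the point x, -y, -z); pixel columns grow to the right and rows downward; lengths in mm; the calibration is good to about 2 mm. A picture is of the moment at which its call begins: read the wrist's pose just before it. camera_model takes no time and is no camera call.
- ctrl.finish_job(): hands the job in; it is judged then, once.
The state is a dict: "time": time; "joint_positions": joint angles; "joint_velocities": joint speeds; "tau": joint torques, N m; "ee_pos": TCP position; "orientation": TCP orientation; "ft_force": force on the tool from outside, world axes, zero at the start; "moment": the same for the moment, N m; "width": opening from 0.0 (shut) to 1.0 (fully open); "finger_force": force on a finger pad.
Only numpy, scipy, OpenCV 4.12 (cv2) and the standard library are available. Lean on these libraries where they do the work, as an engineer would, in place of code of your own. Each camera call takes 0.05 s, during which the arm holds its last target. There are 200 camera calls.

### The job

Start up the laser cutter from the console on the bench: press the raised end of the long rocker all the way down, then the raised end of the short rocker all the way down, and last push the round button fully in, keep it in for about a second and let it come back out. Only press, in that order; do not press the square key, and leave the mug, the tape roll, the screwdriver and the small metal gauge where they are.

Things in the scene. Friction and masses are not known exactly. Their poses are not given: they have to be found in the camera images.
- console: Fixed flat grey box, aluminium top, 170 (x) by 390 (y) by 50 mm high. Origin: centre of its underside, on the bench. Console axes: x from its front edge (facing the robot) to its rear, y along the row, z up; it stands turned by up to 20 degrees. Four off-white controls on black blocks (same axes) stand 90 mm apart in a row, in an order that varies.
- long_rocker_base: Fixed black block under the long rocker, 94 x 46 x 14 mm. Origin: centre of its underside, on the console's top 50 mm above the bench. The rocker (off-white, 80 mm long along x, 32 mm wide, a shallow V of two flat halves) pivots about the block's y axis 15 mm above this origin.
- long_rocker (a joint): Angle of the long rocker, rad, 0 to 0.40. 0 = off: its near end (console's front, -x, towards the robot) stands raised at 0.40 rad, its far half level. Pressing the near end down turns it to 0.40 = fully on: near half level, far half raised. Friction, no spring: 2 to 4 N at the near end moves it and it stays where left. Starts at 0 to 0.03.
- long_rocker_press (a point): Point on the long rocker's top face, mid-width, 32 mm from its pivot along the near half (8 mm short of its end): the place to press. It moves with the rocker, from about 84 mm above the bench (off; the end's edge is 87 mm) to 72 mm (fully on).
- short_rocker_base: Fixed black block under the short rocker, 70 x 46 x 14 mm. Origin: centre of its underside, on the console's top 50 mm above the bench. The rocker (off-white, 56 mm long along x, 32 mm wide, the same V shape) pivots about the block's y axis 15 mm above this origin.
- short_rocker (a joint): Angle of the short rocker, rad, 0 to 0.40. 0 = off: its near end (console's front, -x, towards the robot) stands raised at 0.40 rad, its far half level. Pressing the near end down turns it to 0.40 = fully on: near half level, far half raised. Friction, no spring: 2 to 4 N at the near end moves it and it stays where left. Starts at 0 to 0.03.
- short_rocker_press (a point): Point on the short rocker's top face, mid-width, 26 mm from its pivot along the near half (2 mm short of its end): the place to press. It moves with the rocker, from about 82 mm above the bench (off) to 72 mm (fully on).
- round_button_base: Fixed black block under the round button, 54 x 46 x 14 mm. Origin: centre of its underside, on the console's top 50 mm above the bench.
- round_button (a joint): How far the round button is pushed in, m: 0 out, 0.006 fully in. A spring returns it; about 1.5 N to start, 5 N fully in.
- round_button_top (a point): Centre of the top of the round off-white button, 36 mm across; 76 mm above the bench when out, 70 mm fully in.
- square_key_base: Fixed black block under the square key, 54 x 46 x 14 mm. Origin: centre of its underside, on the console's top. The off-white key on it, 34 x 34 mm, its top 76 mm above the bench, must not be pressed.
- square_key (a joint): How far the square key is pushed in, m: 0 out, 0.006 fully in; sprung like the round button. Must not be pressed.
- mug: Loose white mug, 80 mm across, 90 mm high, standing beyond the console's +y end. Origin: centre of its underside. Leave it.
- tape_roll: Loose roll of pale tape, 90 mm across, 35 mm high, lying beyond the console's -y end. Origin: centre of its underside. Leave it.
- screwdriver: Loose screwdriver with an orange handle, 190 mm long, lying on the bench in front of the console, roughly along its front edge. Leave it.
- gauge: Loose aluminium cylinder (focus gauge), 24 mm across, 40 mm high, standing on the console's top near its rear edge, so its top is 90 mm above the bench. Origin: centre of its underside. Leave it.
Mind the look-alikes: they are no part of the job. There is more than one size of the mug; the job needs the smallest.

How it is judged (in metres and radians):
On the way, in this order (a step that is already met when the one before it is completed fails the run):
1. the long rocker is pressed fully on (value of joint long_rocker above 0.33 rad), for 0.2 s.
2. the short rocker is pressed fully on (value of joint each of short_rocker, long_rocker above 0.33 rad), for 0.2 s.
3. the round button is held in for about a second (all of step 2 and value of joint round_button above 0.0045 m), for 0.7 s.
At the end, for the whole second after the job is handed in: Both rockers are fully on (over 0.33 of 0.40 rad), the round button and the square key are out again (within 1 mm), and the mug, tape roll, screwdriver and gauge are within 15 mm of where they stood, mug and gauge upright (all of step 2 and value of joint each of round_button, square_key below 0.001 m and distance of each of mug, tape_roll, screwdriver, gauge from where it was at the start of the episode below 0.015 m and angle between each of mug, gauge's own z axis and vertical below 0.2 rad); the robot touches nothing.
It fails at once if the short rocker is switched while the long one is not on (value of joint short_rocker above 0.2 rad and value of joint long_rocker below 0.3 rad).
It fails at once if the round button is pressed while a rocker is not on (value of joint round_button above 0.003 m and value of joint any of long_rocker, short_rocker below 0.3 rad).
It fails at once if the square key is pressed (value of joint square_key above 0.003 m).
It fails at once if a bystander is moved, lifted or knocked over (distance of any of mug, tape_roll, screwdriver, gauge from where it was at the start of the episode above 0.02 m or angle between any of mug, gauge's own z axis and vertical above 0.35 rad).
It also fails if it takes over 48 s, if anything falls off the work surface, if the arm or the gripper's body presses on something with over 40 N, if the wrist force passes 120 N, or if a joint passes its speed limit or range.

## Working session

There is one attempt and no reset: what is moved stays moved. The work goes in short steps, Python scripts to look and compute and a tool call to move; the robot and the scene stay as the last step left them, time stands still between calls to the robot, and variables do not carry over. Pictures are saved under pics/ and viewed, at most 10 in all, crops included, and the job is handed in when it is done.

Besides the shell and the picture viewer there is one more tool, called after "Request:" as a command line: name --pt "numbers of a row" for each row, then --argument value for the rest. drive_tool: Moves the arm, as the interface text tells. Its arguments: {"type":"object","properties":{"moves":{"type":"array","items":{"type":"array","items":{"type":"number"}}}},"required":["moves"]}

```bash
mkdir -p pics; python3 - <<'E'
from station import ctrl, optics
import cv2, numpy as np
np.set_printoptions(precision=4,suppress=True)
o=ctrl.get_obs(); print(o)
for n in ("top","scene"):
    cv2.imwrite(f"pics/{n}0.png",optics.capture(n)[:,:,::-1]); print(n,optics.camera_model(n))
print(optics.camera_model("wrist"))
E
```

```text
{'time': 0.0, 'joint_positions': array([-1.3887,  0.0919,  1.2319, -0.    ,  1.8198, -0.0567]), 'joint_velocities': array([-0.0002, -0.0002, -0.0007, -0.001 , -0.0005, -0.0003]), 'tau': array([ -0.0001, -44.6446, -40.6443,   0.0698,   0.0291,  -0.0001]), 'ee_pos': array([ 141.8662, -582.7182,  240.5141]), 'orientation': array([ 0.9929,  0.1191, -0.0001, -0.001 ]), 'ft_force': array([ 0.0099, -0.2132, -1.1705]), 'moment': array([ 0.0307, -0.0117, -0.0207]), 'finger_force': 0.0, 'width': 1.0032750680336733}
top {'vertical_fov': 47.84109543769698, 'cx': 278.13777433915976, 'cy': 211.12377679003777, 'extrinsics': array([[   -0.0249,    -0.9995,     0.0179,    55.1934],
       [    0.983 ,    -0.0212,     0.1825,  -452.461 ],
       [   -0.1821,     0.0221,     0.983 , -1058.4868],
       [    0.    ,     0.    ,     0.    ,     1.    ]])}
scene {'vertical_fov': 56.84269641430065, 'cx': 279.9509124147562, 'cy': 212.30547059309072, 'extrinsics': array([[    0.7938,     0.6082,    -0.0043,  -400.2036],
       [   -0.5116,     0.6715,     0.536 ,   134.9644],
       [    0.3289,    -0.4233,     0.8442, -1263.6454],
       [    0.    ,     0.    ,     0.    ,     1.    ]])}
{'vertical_fov': 63.314432519646914, 'cx': 279.4300733809148, 'cy': 205.5751999031758, 'mount': array([[  -0.0001,    0.9528,    0.3036,   83.1291],
       [   1.    ,   -0.0002,    0.0008,   -0.334 ],
       [   0.0009,    0.3036,   -0.9528, -142.2709],
       [   0.    ,    0.    ,    0.    ,    1.    ]])}
```

View pics/top0.png

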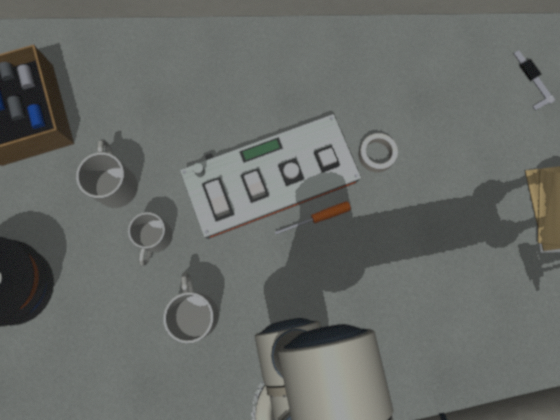

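View pics/scene0.png

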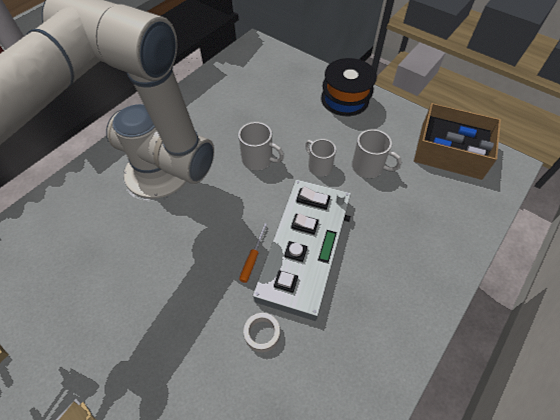

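The top view shows the row from +y (left) to -y: long rocker (218,197), short rocker (255,184), round button (291,171), square key (327,158). The gauge is near (205,160), the screwdriver at (315,217), the tape at (379,151), and the mugs at (100,176), (147,231) and (189,317), the smallest being (147,231). 

What could be mistaken:
- The two rockers for each other: the longer one is (218,197).
- The round button (291,171) for the square key (327,158).

I'll check this in one close crop and fit the console pose.

```bash
cat > h.py <<'E'
import numpy as np, cv2
from station import ctrl, optics
from scipy.optimize import least_squares
from scipy.spatial.transform import Rotation as R
np.set_printoptions(precision=2,suppress=True)
def proj(cam,P,H=420):
    m=optics.camera_model(cam); f=H/2/np.tan(np.radians(m["vertical_fov"]/2)); E=m["extrinsics"]
    c=np.atleast_2d(P)@E[:3,:3].T+E[:3,3]
    return np.c_[m["cx"]+f*c[:,0]/-c[:,2], m["cy"]-f*c[:,1]/-c[:,2]]
def back(cam,px,z,H=420):
    m=optics.camera_model(cam); f=H/2/np.tan(np.radians(m["vertical_fov"]/2)); E=m["extrinsics"]
    u,v=px; d=E[:3,:3].T@np.array([(u-m["cx"])/f,-(v-m["cy"])/f,-1]); o=-E[:3,:3].T@E[:3,3]
    return o+d*(z-o[2])/d[2]
E
python3 - <<'E'
from h import *
im=cv2.imread("pics/top0.png")[100:250,165:405]
cv2.imwrite("pics/crop1.png",cv2.resize(im,None,fx=3.3,fy=3.3,interpolation=cv2.INTER_CUBIC))
for n,p,z in [("c+y rear",(181,170),50),("c-y rear",(332,113),50),("c-y front",(359,181),50),("c+y front",(206,236),50),("long",(218,197),72),("short",(255,184),72),("round",(291,171),76),("square",(327,158),76),("mug",(147,231),45),("bigmug",(189,317),45),("gauge",(203,160),90),("sd",(349,207),10),("sd2",(277,231),5)]:
    print(n,back("top",p,z))
E
```

```text
c+y rear [554.4 269.   50. ]
c-y rear [688.74 -90.42  50.  ]
c-y front [ 519.53 -146.01   50.  ]
c+y front [397.98 210.41  50.  ]
long [483.35 180.67  72.  ]
short [511.89  96.51  72.  ]
round [539.75  13.74  76.  ]
square [568.98 -70.02  76.  ]
mug [413.19 345.54  45.  ]
bigmug [218.73 248.1   45.  ]
gauge [565.52 212.37  90.  ]
sd [ 465.78 -126.35   10.  ]
sd2 [412.24  47.76   5.  ]
```

View pics/crop1.png

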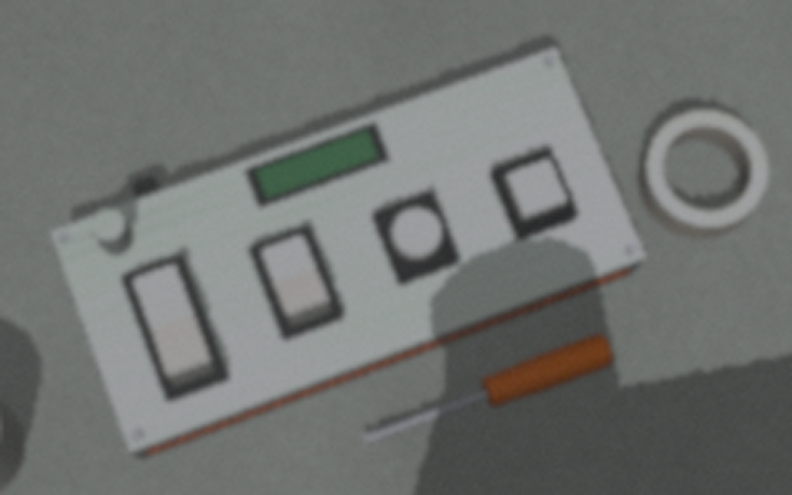

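The crop confirms the order. Long rocker centre is at crop (176,325), the clearly longer one. Short rocker is at (296,280), the round button at (418,232) and the square key at (536,190). The gauge is at (112,230) and both near (raised) halves face the front. Next I fit the console pose.

```bash
python3 - <<'E'
from h import *
c=np.array([(52,232),(556,46),(643,262),(133,453)])/3.3+[165,100]
P=np.array([(85,195),(85,-195),(-85,-195),(-85,195)],float)
def W(p,xy,z): 
    return np.c_[xy@R.from_euler('z',p[2]).as_matrix()[:2,:2].T+p[:2],np.full(len(xy),z)]
r=least_squares(lambda p:(proj("top",W(p,P,50))-c).ravel(),[540,60,.3]); p=r.x
print(p,np.degrees(p[2]),r.fun)
# controls in console frame: round top z=76, square top
for n,u,z in [("long",(176,325),72),("short",(296,282),72),("round",(418,232),76),("square",(535,188),76)]:
    w=back("top",np.array(u)/3.3+[165,100],z); print(n,w,R.from_euler('z',-p[2]).as_matrix()[:2,:2]@(w[:2]-p[:2]))
o=ctrl.get_obs(); T=R.from_quat(o["orientation"]); print(T.as_matrix())
print("shift tool",T.inv().apply(np.array([530,60,240])-o["ee_pos"]))
E
```

```text
[539.71  59.76   0.34] 19.733199270455042 [-1.05 -0.06  0.52  0.28  1.76 -0.94 -1.16  0.56]
long [479.9  179.93  72.  ] [-15.73 133.31]
short [508.5   97.26  72.  ] [-16.72  45.84]
round [541.36  12.17  76.  ] [-14.52 -45.35]
square [571.43 -70.41  76.  ] [ -14.09 -133.23]
[[ 0.97  0.24 -0.  ]
 [ 0.24 -0.97  0.  ]
 [ 0.   -0.   -1.  ]]
shift tool [ 529.14 -532.72    1.59]
```

Request:
drive_tool --pt "1 0.05 -0.05 0 -1" --pt "1 0.1 -0.1 0 -2" --pt "1 0.14 -0.14 0 -3" --pt "1 0.18 -0.18 0 -4" --pt "1 0.22 -0.22 0 -5" --pt "1 0.26 -0.26 0 -6" --pt "1 0.3 -0.3 0 -6" --pt "1 0.34 -0.34 0 -6" --pt "1 0.38 -0.38 0 -6" --pt "1 0.42 -0.42 0 -6" --pt "1 0.46 -0.46 0 -6" --pt "1 0.5 -0.5 0 -6"

```text
time: 1.6
ee_pos: [510.0, 22.9, 241.3]
orientation: [0.985, 0.171, -0.0, 0.0]
ft_force: [0.3, 0.0, 0.1]
width: 0.005
finger_force: 0.0
```

Request:
drive_tool --pt "1 0.02 -0.02 0 0" --pt "1 0.03 -0.03 0 0" --pt "1 0.03 -0.03 0 0" --pt "1 0.03 -0.03 0 0"

```text
time: 2.1
ee_pos: [527.3, 58.4, 241.8]
orientation: [0.985, 0.17, -0.0, 0.0]
ft_force: [0.1, 0.5, 0.3]
width: 0.008
finger_force: 0.0
```

```bash
python3 - <<'E'
from h import *
o=ctrl.get_obs(); print(o["time"],o["ee_pos"],o["orientation"],o["width"],o["ft_force"])
cv2.imwrite("pics/wrist1.png",optics.capture("wrist")[:,:,::-1])
E
```

```text
2.1 [527.34  58.39 241.76] [ 0.99  0.17 -0.    0.  ] 0.008046965436089706 [0.11 0.46 0.31]
```

View pics/wrist1.png

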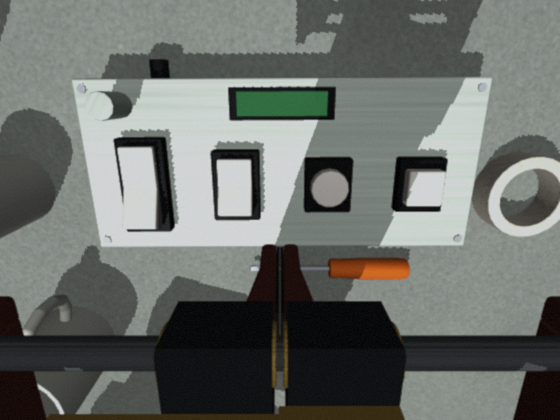

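The wrist view shows the console with corners at (73,80), (491,78), (464,246) and (102,246). The long rocker is at (143,187), the short at (236,187), the round button at (329,188) and the square key at (425,187). The closed fingertips are at (280,245). Next I fit the pose from this view.

```bash
cat >> h.py <<'E'
def wproj(pos,quat,P):
    m=optics.camera_model("wrist"); f=210/np.tan(np.radians(m["vertical_fov"]/2)); M=m["mount"]
    t=R.from_quat(quat).inv().apply(np.atleast_2d(P)-pos); c=(t-M[:3,3])@M[:3,:3]
    return np.c_[m["cx"]+f*c[:,0]/-c[:,2], m["cy"]-f*c[:,1]/-c[:,2]]
def W(p,xy,z):
    return np.c_[np.atleast_2d(xy)@R.from_euler('z',p[2]).as_matrix()[:2,:2].T+p[:2],np.full(len(np.atleast_2d(xy)),z)]
E
python3 - <<'E'
from h import *
o=ctrl.get_obs(); pos,q=o["ee_pos"],o["orientation"]
P=np.array([(85,195),(85,-195),(-85,-195),(-85,195)],float)
c=np.array([(73,80),(491,78),(464,246),(102,246)])
b=np.array([(305,158),(352,158),(351,211),(306,212)]) # round block, z=64
B=np.array([(27,23),(27,-23),(-27,-23),(-27,23)],float)
def f(p): return np.r_[wproj(pos,q,W(p,P,50))-c, wproj(pos,q,W(p,B+[p[3],p[4]],64))-b, wproj(pos,q,W(p,[[p[3],p[4]]],76))-[(329.5,188)]].ravel()
r=least_squares(f,[540,60,.34,-15,-45]); p=r.x
print(p,np.degrees(p[2]));print(r.fun.reshape(-1,2))
for n,x,y,z in [("long",p[3]-31,p[4]+180,90),("short",p[3]-23,p[4]+90,90),("round",p[3],p[4],80)]:
    w=W(p,[[x,y]],z)[0]; print(n,w, wproj(pos,q,w),"tool shift",R.from_quat(q).inv().apply(w-[0,0,-19]-pos))
T=R.from_quat(q).as_matrix(); print("tool yaw",np.degrees(np.arctan2(T[1,0],T[0,0])), "tip px",wproj(pos,q,pos+T[:,2]*19))
E
```

```text
[541.76  61.14   0.35 -12.93 -44.45] 19.854194714043924
[[-2.55 -0.49]
 [ 3.21 -0.56]
 [ 0.56  0.86]
 [-1.34  2.29]
 [ 0.05 -0.33]
 [ 1.79 -0.55]
 [-0.57  0.66]
 [-1.94 -0.15]
 [ 0.55  0.5 ]]
long [454.4  173.71  90.  ] [[135.98 225.68]] tool shift [ -30.05 -133.23  132.83]
short [492.49  91.78  90.  ] [[232.95 217.12]] tool shift [-21.65 -43.27 132.86]
round [544.69  14.94  80.  ] [[330.66 189.61]] tool shift [  1.75  46.63 142.9 ]
tool yaw 19.598745394848798 tip px [[280.46 263.23]]
```

Request:
drive_tool --pt "1 -0.01 -0.045 0 0" --pt "1 -0.02 -0.09 0 0" --pt "1 -0.03 -0.133 0 0" --pt "1 -0.03 -0.133 0.03 0" --pt "1 -0.03 -0.133 0.07 0" --pt "1 -0.03 -0.133 0.105 0" --pt "1 -0.03 -0.133 0.125 0" --pt "1 -0.03 -0.133 0.125 0" --pt "1 -0.03 -0.133 0.125 0"

```text
time: 3.28
ee_pos: [455.4, 174.5, 118.4]
orientation: [0.985, 0.171, 0.001, -0.0]
ft_force: [1.0, 0.6, 0.8]
width: 0.005
finger_force: 0.0
```

```bash
python3 - <<'E'
from h import *
o=ctrl.get_obs(); print(o["time"],o["ee_pos"],o["ft_force"])
p=[541.76,61.14,np.radians(19.85)]
w=W(p,[[-12.9-31,135.5]],90)[0]; print(R.from_quat(o["orientation"]).inv().apply(w+[0,0,19]-o["ee_pos"]))
a=optics.capture("wrist"); b=optics.capture("scene")[160:320,220:380]
cv2.imwrite("pics/w2.png",np.hstack([a[::,:420],cv2.resize(b,(380,420))])[:,:,::-1].copy())
E
```

```text
3.275 [455.39 174.52 118.41] [0.97 0.64 0.77]
[-1.18  0.47  9.41]
```

View pics/w2.png

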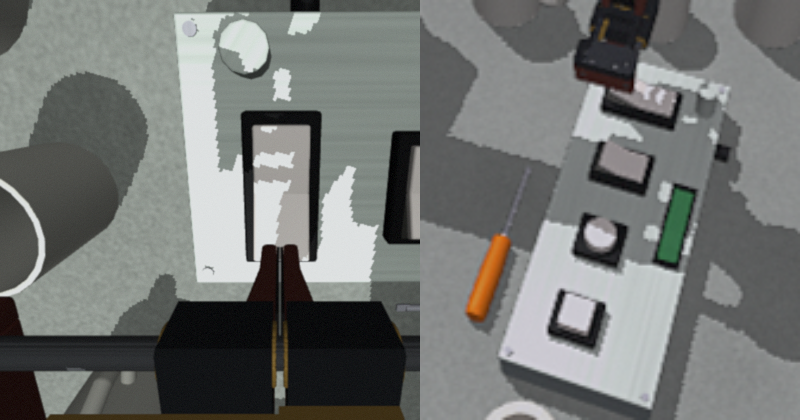

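The tip is laterally centred over the near end of the long rocker (tip column 280, rocker 281). The block corners are at (242,112), (322,112), (317,262) and (246,262). I'll check the fore-aft offset from these.

```bash
python3 - <<'E'
from h import *
o=ctrl.get_obs(); pos,q=o["ee_pos"],o["orientation"]
c=np.array([(242,112),(322,112),(317,262),(246,262)])
B=np.array([(47,23),(47,-23),(-47,-23),(-47,23)],float)
r=least_squares(lambda p:(wproj(pos,q,W(p,B,64))-c).ravel(),[483,183,.34]); p=r.x
print(p,r.fun); I=R.from_quat(q).inv()
for d in (31,): print(I.apply(W(p,[[-d,0]],72)[0]+[0,0,19]-pos))
E
```

```text
[482.93 183.64   0.34] [-1.24 -0.92  1.2  -0.83  0.4   1.27 -0.37  1.18]
[-2.23  0.78 27.56]
```

Request:
drive_tool --pt "1 -0.002 0 0.006 0" --pt "1 -0.002 0 0.012 0" --pt "1 -0.002 0 0.018 0" --pt "1 -0.002 0 0.023 0" --pt "1 -0.002 0 0.026 0" --pt "1 -0.002 0 0.027 0" --pt "1 -0.002 0 0.027 0"

```text
time: 4.25
ee_pos: [452.4, 173.8, 91.1]
orientation: [0.985, 0.171, -0.0, 0.0]
ft_force: [-7.5, -3.1, 11.6]
width: 0.011
finger_force: 5.8
```

Request:
drive_tool --pt "1 0 0 0.001 0" --pt "1 0 0 0.002 0" --pt "1 0 0 0.002 0" --pt "1 0 0 0.002 0"

```text
time: 4.75
ee_pos: [452.5, 173.8, 90.9]
orientation: [0.985, 0.171, 0.0, 0.0]
ft_force: [-11.7, -3.9, 20.6]
width: 0.007
finger_force: 10.2
```

Request:
drive_tool --pt "1 0 0 -0.02 0" --pt "1 0 0 -0.045 0" --pt "1 0.005 0.03 -0.045 0" --pt "1 0.009 0.07 -0.045 0" --pt "1 0.009 0.091 -0.045 0" --pt "1 0.009 0.091 -0.035 0" --pt "1 0.009 0.091 -0.025 0" --pt "1 0.009 0.091 -0.022 0" --pt "1 0.009 0.091 -0.022 0"

```text
time: 5.88
ee_pos: [491.4, 91.9, 109.1]
orientation: [0.985, 0.171, -0.0, -0.0]
ft_force: [0.6, 0.5, 0.6]
width: 0.004
finger_force: 0.0
```

```bash
python3 - <<'E'
from h import *
o=ctrl.get_obs(); pos,q=o["ee_pos"],o["orientation"]; print(o["time"],pos,o["ft_force"])
cv2.imwrite("pics/w3.png",optics.capture("wrist")[:,:,::-1])
w=W([482.93,183.64,.344],[[-23,-90]],72)[0]; print(R.from_quat(q).inv().apply(w+[0,0,19]-pos))
E
```

```text
5.875 [491.38  91.91 109.12] [0.63 0.53 0.59]
[-0.01  0.8  18.12]
```

View pics/w3.png

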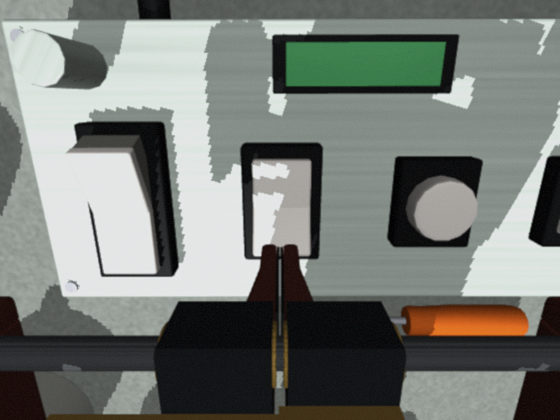

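The long rocker at (115,205) is now on: its far half is raised and its near half level. The tip is centred (280) on the near end of the short rocker (281,205). Now I press it.

Request:
drive_tool --pt "1 0 0 0.005 0" --pt "1 0 0 0.01 0" --pt "1 0 0 0.014 0" --pt "1 0 0 0.017 0" --pt "1 0 0 0.019 0" --pt "1 0 0 0.02 0" --pt "1 0 0 0.02 0" --pt "1 0 0 0.02 0"

```text
time: 6.92
ee_pos: [491.6, 91.1, 91.2]
orientation: [0.985, 0.171, 0.0, 0.0]
ft_force: [-7.5, -0.8, 10.4]
width: 0.003
finger_force: 5.6
```

Request:
drive_tool --pt "1 0 0 0.001 0" --pt "1 0 0 0.002 0" --pt "1 0 0 0.002 0" --pt "1 0 0 0.002 0"

```text
time: 7.42
ee_pos: [491.7, 91.1, 91.0]
orientation: [0.985, 0.171, 0.0, 0.0]
ft_force: [-12.7, -1.7, 19.0]
width: 0.0
finger_force: 9.9
```

Request:
drive_tool --pt "1 0 0 -0.02 0" --pt "1 0 0 -0.045 0" --pt "1 0.01 0.03 -0.045 0" --pt "1 0.023 0.07 -0.045 0" --pt "1 0.023 0.09 -0.045 0" --pt "1 0.023 0.09 -0.03 0" --pt "1 0.023 0.09 -0.018 0" --pt "1 0.023 0.09 -0.016 0" --pt "1 0.023 0.09 -0.016 0"

```text
time: 8.55
ee_pos: [543.4, 15.0, 103.4]
orientation: [0.985, 0.171, -0.0, -0.0]
ft_force: [0.1, -0.4, 0.4]
width: 0.007
finger_force: 0.0
```

```bash
python3 - <<'E'
from h import *
o=ctrl.get_obs(); pos,q=o["ee_pos"],o["orientation"]; print(o["time"],pos,o["ft_force"])
cv2.imwrite("pics/w4.png",optics.capture("wrist")[:,:,::-1])
w=W([482.93,183.64,.344],[[0,-180]],70)[0]; print(R.from_quat(q).inv().apply(w+[0,0,19]-pos))
E
```

```text
8.55 [543.36  14.98 103.36] [ 0.08 -0.37  0.38]
[-0.    0.85 14.36]
```

View pics/w4.png

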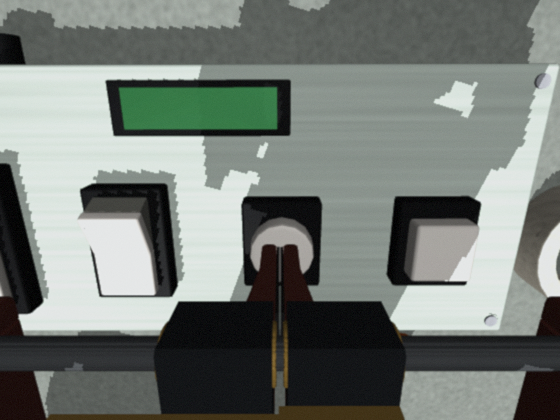

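The short rocker (125,245) is now on, with its far half raised. The tip (280,250) is over the round button (281,248). I push, hold for about a second and release.

Request:
drive_tool --pt "1 0 0 0.007 0" --pt "1 0 0 0.012 0" --pt "1 0 0 0.0155 0" --pt "1 0 0 0.0165 0" --pt "1 0 0 0.0165 0" --pt "1 0 0 0.0165 0" --pt "1 0 0 0.0165 0" --pt "1 0 0 0.0165 0" --pt "1 0 0 0.0165 0" --pt "1 0 0 0.0165 0" --pt "1 0 0 0.0165 0"

```text
time: 9.98
ee_pos: [544.2, 14.5, 89.2]
orientation: [0.985, 0.171, 0.001, -0.0]
ft_force: [-2.8, 1.2, 10.0]
width: 0.005
finger_force: 5.2
```

Request:
drive_tool --pt "1 0 0 -0.02 0" --pt "1 0 0 -0.06 0" --pt "1 0 0 -0.1 0" --pt "1 0 0 -0.15 0" --pt "1 0 0 -0.15 0" --pt "1 0 0 -0.15 0"

```text
time: 10.72
ee_pos: [543.6, 14.2, 236.7]
orientation: [0.985, 0.171, -0.0, -0.0]
ft_force: [-0.3, -0.6, 0.5]
width: 0.001
finger_force: 0.0
```

```bash
python3 - <<'E'
from h import *
o=ctrl.get_obs(); print(o["time"],o["ee_pos"],o["ft_force"])
cv2.imwrite("pics/w5.png",optics.capture("wrist")[:,:,::-1])
E
```

```text
10.725 [543.62  14.16 236.7 ] [-0.25 -0.63  0.47]
```

View pics/w5.png

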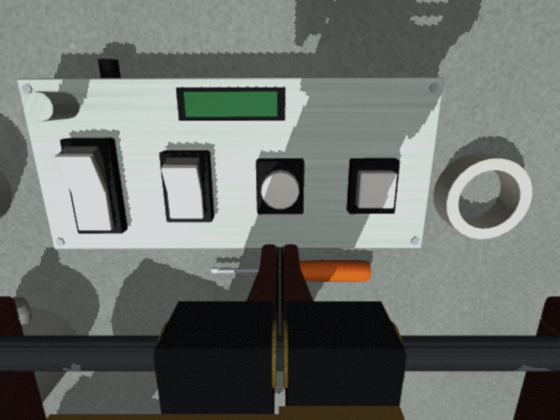

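Both rockers are on, with far halves raised at (80,165) and (185,165). The button (280,188) is out, and the gauge, tape and screwdriver are where they were. Pushing at 10 N put the tip at 70.2 mm, so the button was fully in.

```bash
python3 -c "
from station import ctrl
print(ctrl.finish_job())"
```

```text
the job is handed in; nothing more can be done
None
```

I pressed the long rocker and then the short rocker fully on, and held the round button in for about a second before releasing it; the job was handed in at about 10.8 s (no verdict was returned), with the square key and the loose items not touched.

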